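# Close the test kiln and start the glaze firing

## Robot

A 6-joint arm with a two-finger parallel gripper is mounted at the origin on the work surface. World frame = base frame: x ahead of the robot, y to its left, z up, the work surface at z = 0. Lengths are in m, angles in rad, forces in N, time in s.
With the tool pointing down it reaches from about 0.35 to 1 m from the base axis. Payload 7.1 kg.
Tool frame: the origin (TCP) lies midway between the tips of the shut fingers; the grasp point (between the pads) lies 19 mm behind it; z points along the fingers, y is the line along which they close (so a half turn about z gives the same grasp; the last joint's range is limited). The gripper opens to 85 mm and grips with 20 to 120 N. Pads are 22 mm wide; open, the fingers measure 114 mm over their backs; the gripper's body (76 mm by 85 mm) begins 54 mm behind the grasp point. The pads swing forward as they close: fully open they stand 13 mm farther back than shut.
Start: joints at [1.247, 0.423, 1.63, -0, 1.089, -0.019], TCP at [0.188, 0.596, 0.231] pointing down, gripper open.
Joint ranges: [-3, 3], [-0.9, 2.11], [0.09, 2.58], [-1.31, 4.45], [0.11, 2.69], [-2.54, 2.54]. Speed limits (rad/s): [2.39, 2.39, 3.01, 3.14, 3.14, 3.14].

## Interface

Orientations are given as a 3x3 rotation matrix whose columns are the frame's x, y, z axes.
In Python, from cell import get_obs, snapshot, camera_params, job_done gives the robot as it stands.
- The arm moves only by the tool play_rows, never from a script. Its arguments are lists of equal length, an entry for each row: "xyz": the shift along the tool's x, y, z in m, a list of three; "delta_rot": the turn, a rotation vector about the tool's x, y, z in degrees, a list of three; "jaw": the opening, from 0 (shut) to 1 (fully open). A call has exactly 5 rows; each row is the pose to reach, as a shift and turn from the pose commanded when the call began, along the tool's axes at that moment; what a row does not reach only later rows make up. A row lasts 1/12 s, in which the tool goes at most 41.7 mm and 7.16 degrees, less where a joint would pass 70% of its speed; a pose out of reach is approached as far as the arm can. A call with a gripper value outside its range is refused whole. The fingers move at their own pace and stop on an object; "grip_force" is the grip in N (left out, the last holds). Time passes only in rows, so rows that repeat a pose let the fingers close, or fill a call up. It gives the time, the measured TCP pose, the force, the opening and the grip force at its end, in the units of the state.
- get_obs(): the state, without advancing time (a new reading comes with each control period).
- snapshot(name): name is "scene" or "top"; returns (picture, depth): 400x640x3 uint8, red, green, blue; 400x640 float32, m along the optical axis (not along the pixel's ray), 0 where there is no reading.
- camera_params(name): a dict with "mtx" (3x3 intrinsics, pixels), "xyz" and "rotation" of the camera in the world. Camera axes: x right, y down, z forward; pixel columns grow to the right and rows downward; lengths in m; the calibration is good to about 2 mm. A picture is of the moment at which its call begins. camera_params takes no time and is no camera call.
- job_done(): hands the job in; it is judged then, once.
The state is a dict: "time": time; "qpos": joint angles; "joint_velocities": joint speeds; "joint_torque": joint torques, N m; "eef_pos": TCP position; "tcp_rot": TCP orientation; "wrist_force": force on the tool from outside, world axes, zero at the start; "ft_torque": the same for the moment, N m; "grip_width": opening from 0.0 (shut) to 1.0 (fully open); "grip_force": force on a finger pad.
Only numpy, scipy, OpenCV 4.12 (cv2) and the standard library are available. Lean on these libraries where they do the work, as an engineer would, in place of code of your own. Each camera call takes 0.05 s, during which the arm holds its last target. There are 200 camera calls.

## Task

The test kiln is loaded: get its glaze firing going. With the fingertips, swing the kiln door gently and fully shut and push the loose damper tile along its rails on the kiln roof until it covers the vent hole completely, sliding it, never lifting it; only when both are done, press the green start button all the way in. Leave the red stop button and all the ware and other things on the bench and in the kiln alone.

Things in the scene. Friction and masses are not known exactly. Their poses are not given: they have to be found in the camera images.
- kiln: Fixed grey front-loading test kiln with a dark grey roof, 280 deep (local x) x 320 wide (local y) x 270 mm high. Origin: centre of its footprint on the bench; z up. Its door front faces local -x, roughly world -y (the robot's right); local +y points roughly to the robot (world -x). Only the damper and its rails stand on the roof.
- door (a joint): Blue kiln door on a vertical hinge at the front corner nearest the robot; 0 = fully shut against a stop, grows as it swings out (clockwise from above), starts 0.5 to 0.9 rad. Panel 310 wide, 40 thick, z = 34 to 266 mm. Stiff hinge (0.35 N m): stays where left. Shutting faster than 1.5 rad/s is slamming.
- door_hinge (a point): Point on the hinge axis at z = 245 mm; 146 mm along kiln -x and 158 mm along +y from its origin; axes as the kiln's. Shut, the door runs from here along kiln local -y, its outer face 40 mm out along local -x.
- door_face (a point): Point on the door's outer face (the side to push), 220 mm from the hinge axis, z = 245 mm, 21 mm below the door's top. Moves with the door: its x axis points into the door (push direction), y along the door to the hinge. Above z = 200 mm the face is bare; lower, a vertical bar handle (275 mm from the hinge, z = 85 to 195 mm) stands 41 mm off it.
- vent (a point): Centre of the round vent hole, 40 mm across, in the middle of the kiln's roof at roof level (z = 270 mm); axes as the kiln's. Two steel rails 10 mm high run along local y over the whole roof, their inner faces 78 mm apart, with the hole midway between them; no end stops.
- damper: Loose beige refractory tile flat on the roof between the rails: 100 mm along the rails (its y = kiln's y), 74 wide, 18 thick, about 0.25 kg. Origin: centre of its underside. Starts 70 to 88 mm from the hole's centre on the robot's side; push its near end along kiln -y (about world +x). Covers the hole within 28 mm of the vent centre. Slides with 1 to 3 N, stays where left.
- start (a joint): Travel of the green start button: 0 = out, 0.006 m = fully in; it springs back. About 5 N presses it fully in.
- start_top (a point): Centre of the green button's top, 28 mm in diameter, standing 10 mm above its black ring (outside diameter 44 mm), on the sloping face of a grey console (about 120 x 170 mm). Its z axis is the button's axis, pointing out of the face, tilted 15 degrees from vertical; pressing straight down also works.
- stop (a joint): Travel of the red stop button, same make: 0 = out, 0.006 m = in. Not to be pressed.
- stop_top (a point): Centre of the red stop button's top, 80 mm to the side of the green one on the same console.
- ware_a: Small white upturned cup, 52 mm across, 73 mm high, loose in the kiln chamber (floor at z = 95 mm). Origin: centre of its underside. Leave alone.
- ware_b: Small blue upturned cup, same size, also in the chamber. Leave alone.
- goblet_a: Tan unfired goblet standing upside down on the bench, 72 mm across, 108 mm high. Origin: centre of its underside. Leave alone.
- goblet_b: A second goblet like goblet_a. Leave alone.
- glaze_jar: Amber glass jar with a white cap, 64 mm across, 85 mm high. Origin: centre of its underside. Leave alone.
- kiln_prop: Beige cylindrical kiln prop, 38 mm across, 75 mm high, standing on the bench. Origin: centre of its underside. Leave alone.
- trim_tool: Brush with a wooden handle, 190 mm long, lying on the bench at the robot's right. Leave alone.
Mind the look-alikes: they are no part of the job. Leave any purple look-alike of the part that bears start alone.

How it is judged:
By the outcome, as a careful person would: the job done as asked, in the order asked, and still so for the second after the job is handed in, with the robot touching nothing.
It also fails if it takes over 58 s, if anything falls off the work surface, if the arm or the gripper's body presses on something with over 40 N, if the wrist force passes 120 N, or if a joint passes its speed limit or range.

## Working session

There is one attempt and no reset: what is moved stays moved. The work goes in short steps, Python scripts to look and compute and a tool call to move; the robot and the scene stay as the last step left them, time stands still between calls to the robot, and variables do not carry over. Pictures are saved under pics/ and viewed, at most 10 in all, crops included, and the job is handed in when it is done.

Besides the shell and the picture viewer there is one more tool, called after "Request:" by a JSON object that holds its "fn" and its "kwargs". play_rows: Moves the arm, as the interface text tells. Its arguments: {"type":"object","properties":{"xyz":{"type":"array"},"delta_rot":{"type":"array"},"jaw":{"type":"array"},"grip_force":{"type":"number"}},"required":["xyz","delta_rot","jaw"]}

```bash
ls; mkdir -p pics; python3 - <<'E'
from cell import *
import cv2,numpy as np
for n in("scene","top"):
    p,d=snapshot(n); cv2.imwrite(f"pics/{n}0.png",p[:,:,::-1]); np.savez(f"{n}0.npz",p=p,d=d)
    c=camera_params(n); print(n,c)
o=get_obs(); print(o)
E
```

```text
pics
scene {'mtx': array([[420.89648439,   0.        , 322.36594734],
       [  0.        , 420.89648439, 208.02988933],
       [  0.        ,   0.        ,   1.        ]]), 'xyz': array([0.14600685, 0.71125329, 1.39607767]), 'rotation': array([[-0.88933142, -0.38768923,  0.24245967],
       [-0.45724032,  0.74867564, -0.48001675],
       [ 0.00457368, -0.53775631, -0.84308792]])}
top {'mtx': array([[422.98699256,   0.        , 323.17245966],
       [  0.        , 422.98699256, 192.1809773 ],
       [  0.        ,   0.        ,   1.        ]]), 'xyz': array([0.22361833, 0.05160938, 1.57560971]), 'rotation': array([[ 0.02238141, -0.98069897,  0.19423854],
       [-0.99967718, -0.02429029, -0.00745098],
       [ 0.01202528, -0.19400907, -0.98092603]])}
{'time': 0.1, 'qpos': array([ 1.24701709e+00,  4.23782301e-01,  1.63061664e+00, -2.80801105e-05,
        1.08859480e+00, -1.90183970e-02]), 'joint_velocities': array([-0.00045968, -0.00123301, -0.00117762,  0.00076156,  0.00351031,
       -0.00092692]), 'joint_torque': array([ 1.47083288e-04, -5.58422756e+01, -2.82446015e+01,  6.05735750e-05,
        2.96482474e-03,  4.25865380e-05]), 'eef_pos': array([0.18737626, 0.5957305 , 0.23061105]), 'tcp_rot': array([[-9.53922654e-01,  3.00052315e-01, -4.22171987e-04],
       [ 3.00052612e-01,  9.53921718e-01, -1.33619958e-03],
       [ 1.78924962e-06, -1.40130486e-03, -9.99999018e-01]]), 'wrist_force': array([0.0536574 , 0.03919981, 0.45654258]), 'ft_torque': array([-0.0154317 ,  0.017788  ,  0.05406435]), 'grip_force': 0.0, 'grip_width': 0.9983760187970891}
```

View pics/scene0.png

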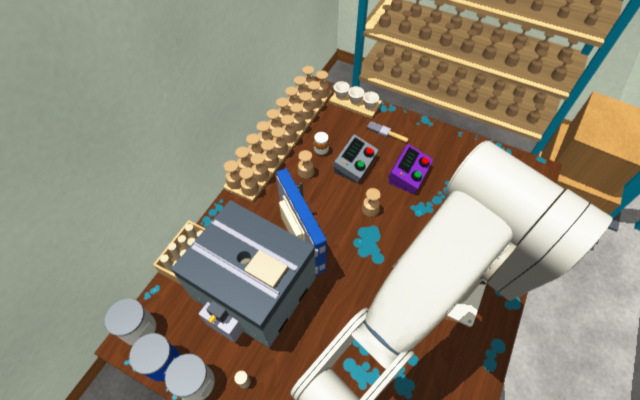

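View pics/top0.png

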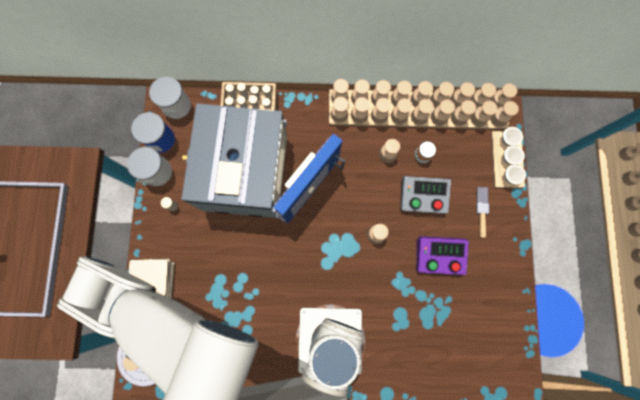

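The scene view shows the kiln at the left, the damper at (267,267), the vent at (245,258), the door open around (300,220) and the green button on the grey console at (360,164). In the top view the damper is at (229,178), the vent at (233,155), the blue door from (280,215) to (338,142), green at (415,203), red at (438,205), and the purple look-alike at (443,256).

```bash
cat > h.py <<'E'
import numpy as np,cv2
from cell import *
def ray(n,uv,z):
    c=camera_params(n); uv=np.atleast_2d(uv).astype(float)
    r=np.c_[uv,np.ones(len(uv))]@np.linalg.inv(c["mtx"]).T@c["rotation"].T
    return c["xyz"]+r*((z-c["xyz"][2])/r[:,2])[:,None]
def pts(n,d):  # world points of every pixel
    c=camera_params(n); v,u=np.mgrid[:400,:640]
    r=np.stack([u,v,np.ones_like(u)],-1)@np.linalg.inv(c["mtx"]).T
    return c["xyz"]+(r*d[...,None])@c["rotation"].T
def big(m):
    cs,_=cv2.findContours(m.astype(np.uint8),cv2.RETR_EXTERNAL,cv2.CHAIN_APPROX_NONE)
    return max(cs,key=cv2.contourArea)
E
python3 - <<'E'
from h import *
np.set_printoptions(precision=4,suppress=True)
for n in("top","scene"):
    f=np.load(n+"0.npz");p=f["p"].astype(int);d=f["d"];W=pts(n,d)
    hsv=cv2.cvtColor(f["p"],cv2.COLOR_RGB2HSV).astype(int);H,S,V=hsv[...,0],hsv[...,1],hsv[...,2]
    z=W[...,2]
    def rep(name,m,zz):
        c=big(m)[:,0,:]; w=ray(n,c,zz)[:,:2].astype(np.float32)
        mm=np.zeros(m.shape,np.uint8);cv2.drawContours(mm,[c.reshape(-1,1,2)],-1,1,-1)
        r=cv2.minAreaRect(w); print(n,name,"rect",np.round(r[0],4),np.round(r[1],4),round(r[2],1),"medz",np.median(z[mm>0]), "box",cv2.boxPoints(r).round(3).tolist())
    roof=(z>.255)&(z<.32)&(W[...,1]<-0.05 if False else W[...,0]>.35)
    rep("damper",roof&(H>10)&(H<35)&(S>30)&(V>140),.288)
    rep("doortop",(H>100)&(H<125)&(S>120)&(abs(z-.266)<.012)&(W[...,0]>.35),.266)
    g=(H>45)&(H<85)&(S>120)&(W[...,0]>.3)&(z<.2)&(z>.03)
    nn,l,st,ce=cv2.connectedComponentsWithStats(g.astype(np.uint8))
    for i in range(1,nn):
        if st[i,4]>25: print(n,"green",ce[i],st[i,4],np.median(W[l==i],0))
    g=((H<8)|(H>174))&(S>170)&(W[...,0]>.3)&(z>.03)&(z<.2)
    nn,l,st,ce=cv2.connectedComponentsWithStats(g.astype(np.uint8))
    for i in range(1,nn):
        if st[i,4]>25: print(n,"red",ce[i],st[i,4],np.median(W[l==i],0))
    # roof plane outline
    m=(abs(z-.272)<.03)&(W[...,0]>.4)&~((H>100)&(H<125)&(S>120))&(W[...,1]>.1)
    rep("roof",m,.272)
    # vent: dark in roof
    m2=np.zeros(m.shape,np.uint8);cv2.drawContours(m2,[big(m)],-1,1,-1)
    m2=cv2.erode(m2,np.ones((25,25)))
    m3=(m2>0)&(V<60)
    nn,l,st,ce=cv2.connectedComponentsWithStats(m3.astype(np.uint8))
    for i in range(1,nn):
        if st[i,4]>15: print(n,"vent?",ce[i],st[i,4],ray(n,ce[i],.27))
E
```

```text
top damper rect [0.467  0.3409] [0.0715 0.0039] 85.9 medz 0.28651145104191444 box [[0.4620000123977661, 0.3050000071525574], [0.4659999907016754, 0.3050000071525574], [0.47099998593330383, 0.37599998712539673], [0.46799999475479126, 0.37700000405311584]]
top doortop rect [0.5416 0.0893] [0.0413 0.307 ] 53.3 medz 0.26558338087989575 box [[0.4059999883174896, 0.16500000655651093], [0.6520000100135803, -0.01899999938905239], [0.6769999861717224, 0.014000000432133675], [0.4309999942779541, 0.1979999989271164]]
top green [415.3111 202.9778] 45 [ 0.489  -0.2916  0.0761]
top red [437.4286 204.5306] 49 [ 0.485  -0.3723  0.0765]
top roof rect [0.5953 0.3298] [0.2865 0.324 ] 86.1 medz 0.2708437234951252 box [[0.42399999499320984, 0.1979999989271164], [0.746999979019165, 0.17599999904632568], [0.7670000195503235, 0.4620000123977661], [0.4429999887943268, 0.48399999737739563]]
top vent? [230.4783 152.087 ] 23 [[0.6055 0.341  0.27  ]]
scene damper rect [0.5173 0.3363] [0.0755 0.1016] 85.9 medz 0.2873280627726347 box [[0.46399998664855957, 0.3019999861717224], [0.5649999976158142, 0.29499998688697815], [0.5709999799728394, 0.3700000047683716], [0.4690000116825104, 0.3779999911785126]]
scene doortop rect [0.5397 0.0905] [0.0401 0.3127] 53.2 medz 0.2650702595733033 box [[0.40299999713897705, 0.1679999977350235], [0.652999997138977, -0.01899999938905239], [0.6769999861717224, 0.013000000268220901], [0.4269999861717224, 0.20000000298023224]]
scene green [359.9545 164.0682] 44 [ 0.4891 -0.296   0.0742]
scene red [368.95  150.925] 40 [ 0.4832 -0.3741  0.0738]
scene roof rect [0.5901 0.2918] [0.3697 0.3274] 86.1 medz 0.26984158694184757 box [[0.414000004529953, 0.11900000274181366], [0.7409999966621399, 0.09600000083446503], [0.765999972820282, 0.4650000035762787], [0.4390000104904175, 0.4869999885559082]]
scene vent? [242.5132 255.75  ] 76 [[0.603  0.3275 0.27  ]]
```

Request:
{"fn": "play_rows", "kwargs": {"xyz": [[0,0,-0.035],[0,0,-0.07],[0,0,-0.09],[0,0,-0.09],[0,0,-0.09]], "delta_rot": [[0,0,-5],[0,0,-10],[0,0,-13.6],[0,0,-13.6],[0,0,-13.6]], "jaw": [0,0,0,0,0]}}

```text
time: 0.52
eef_pos: [0.1876, 0.5965, 0.3223]
tcp_rot: [[-0.998, 0.068, 0.001], [0.068, 0.998, 0.002], [-0.001, 0.002, -1.0]]
wrist_force: [0.4, 1.0, -0.3]
grip_width: 0.296
grip_force: 0.0
```

Request:
{"fn": "play_rows", "kwargs": {"xyz": [[-0.025,-0.022,0],[-0.05,-0.044,0],[-0.075,-0.066,0],[-0.1,-0.088,0],[-0.125,-0.11,0]], "delta_rot": [[0,0,0],[0,0,0],[0,0,0],[0,0,0],[0,0,0]], "jaw": [0,0,0,0,0]}}

```text
time: 0.93
eef_pos: [0.305, 0.4759, 0.3191]
tcp_rot: [[-0.998, 0.068, -0.002], [0.068, 0.998, -0.003], [0.002, -0.003, -1.0]]
wrist_force: [-0.0, 0.5, -0.2]
grip_width: 0.003
grip_force: 0.0
```

Request:
{"fn": "play_rows", "kwargs": {"xyz": [[-0.03,-0.027,0],[-0.06,-0.054,0],[-0.09,-0.08,0],[-0.12,-0.107,0],[-0.142,-0.127,0]], "delta_rot": [[0,0,0],[0,0,0],[0,0,0],[0,0,0],[0,0,0]], "jaw": [0,0,0,0,0]}}

```text
time: 1.35
eef_pos: [0.4388, 0.3388, 0.3193]
tcp_rot: [[-0.998, 0.07, -0.002], [0.07, 0.998, -0.002], [0.002, -0.003, -1.0]]
wrist_force: [-0.6, -0.4, 0.5]
grip_width: 0.005
grip_force: 0.0
```

Request:
{"fn": "play_rows", "kwargs": {"xyz": [[0,0,0],[0,0,0],[0,0,0],[0,0,0],[0,0,0]], "delta_rot": [[0,0,0],[0,0,0],[0,0,0],[0,0,0],[0,0,0]], "jaw": [0,0,0,0,0]}}

```text
time: 1.77
eef_pos: [0.437, 0.3425, 0.3208]
tcp_rot: [[-0.998, 0.066, -0.001], [0.066, 0.998, -0.0], [0.001, -0.001, -1.0]]
wrist_force: [-1.4, 0.2, -0.1]
grip_width: -0.002
grip_force: 0.0
```

Request:
{"fn": "play_rows", "kwargs": {"xyz": [[0,0,0.015],[0,0,0.03],[0,0,0.042],[-0.004,0,0.042],[-0.008,0,0.042]], "delta_rot": [[0,0,0],[0,0,0],[0,0,0],[0,0,0],[0,0,0]], "jaw": [0,0,0,0,0]}}

```text
time: 2.18
eef_pos: [0.4455, 0.3415, 0.2788]
tcp_rot: [[-0.998, 0.066, -0.001], [0.066, 0.998, -0.001], [0.001, -0.001, -1.0]]
wrist_force: [-1.2, 0.0, -0.6]
grip_width: -0.003
grip_force: 0.0
```

Request:
{"fn": "play_rows", "kwargs": {"xyz": [[-0.006,0,0],[-0.012,0,0],[-0.018,0,0],[-0.024,0,0],[-0.03,0,0]], "delta_rot": [[0,0,0],[0,0,0],[0,0,0],[0,0,0],[0,0,0]], "jaw": [0,0,0,0,0]}}

```text
time: 2.6
eef_pos: [0.4766, 0.3392, 0.2798]
tcp_rot: [[-0.998, 0.068, 0.0], [0.068, 0.998, 0.0], [-0.0, 0.0, -1.0]]
wrist_force: [-1.8, 0.3, 2.0]
grip_width: 0.001
grip_force: 1.1
```

Request:
{"fn": "play_rows", "kwargs": {"xyz": [[-0.007,0,0],[-0.014,0,0],[-0.021,0,0],[-0.028,0,0],[-0.034,0,0]], "delta_rot": [[0,0,0],[0,0,0],[0,0,0],[0,0,0],[0,0,0]], "jaw": [0,0,0,0,0]}}

```text
time: 3.02
eef_pos: [0.5106, 0.3368, 0.2793]
tcp_rot: [[-0.998, 0.068, -0.0], [0.068, 0.998, -0.0], [-0.0, -0.0, -1.0]]
wrist_force: [-1.4, -0.4, 2.6]
grip_width: -0.001
grip_force: 1.1
```

Request:
{"fn": "play_rows", "kwargs": {"xyz": [[-0.006,0,0],[-0.012,0,0],[-0.018,0,0],[-0.022,0,0],[-0.022,0,0]], "delta_rot": [[0,0,0],[0,0,0],[0,0,0],[0,0,0],[0,0,0]], "jaw": [0,0,0,0,0]}}

```text
time: 3.43
eef_pos: [0.5328, 0.3353, 0.2792]
tcp_rot: [[-0.998, 0.068, 0.001], [0.068, 0.998, -0.0], [-0.001, 0.0, -1.0]]
wrist_force: [-0.3, 0.3, -0.0]
grip_width: -0.001
grip_force: 0.0
```

Request:
{"fn": "play_rows", "kwargs": {"xyz": [[0.006,0,0],[0.012,0,0],[0.012,0,-0.03],[0.012,0,-0.06],[0.012,0,-0.06]], "delta_rot": [[0,0,0],[0,0,0],[0,0,0],[0,0,0],[0,0,0]], "jaw": [0,0,0,0,0]}}

```text
time: 3.85
eef_pos: [0.5212, 0.3378, 0.3456]
tcp_rot: [[-0.998, 0.067, 0.008], [0.067, 0.998, 0.005], [-0.008, 0.005, -1.0]]
wrist_force: [0.8, 0.8, 1.1]
grip_width: 0.003
grip_force: 0.0
```

```bash
python3 - <<'E'
from h import *
for n in("top","scene"):
    p,d=snapshot(n); np.savez(n+"1.npz",p=p,d=d)
    W=pts(n,d);hsv=cv2.cvtColor(p,cv2.COLOR_RGB2HSV).astype(int);H,S,V=hsv[...,0],hsv[...,1],hsv[...,2]
    m=(W[...,2]>.255)&(W[...,2]<.32)&(W[...,0]>.35)&(H>10)&(H<35)&(S>30)&(V>140)
    r=cv2.minAreaRect(ray(n,big(m)[:,0],.288)[:,:2].astype(np.float32));print(n,r,cv2.boxPoints(r))
    cv2.imwrite(f"pics/{n}1.png",p[:,:,::-1])
p,d=np.load("top1.npz")["p"],0
a=cv2.resize(np.load("top1.npz")["p"][80:240,160:360],(400,320));b=cv2.resize(np.load("scene1.npz")["p"][180:340,160:360],(400,320))
cv2.imwrite("pics/c1.png",np.hstack([a,b])[:,:,::-1]); o=get_obs();print(o["eef_pos"])
E
```

```text
top ((0.5328462719917297, 0.19053250551223755), (0.0, 0.0), 0.0) [[0.5328463 0.1905325]
 [0.5328463 0.1905325]
 [0.5328463 0.1905325]
 [0.5328463 0.1905325]]
scene ((0.5932713747024536, 0.33041083812713623), (0.07605313509702682, 0.10175014287233353), 85.22703552246094) [[0.5394086  0.29674932]
 [0.6408059  0.28828296]
 [0.6471341  0.36407235]
 [0.54573685 0.37253872]]
[0.51964504 0.33669841 0.34092044]
```

View pics/c1.png

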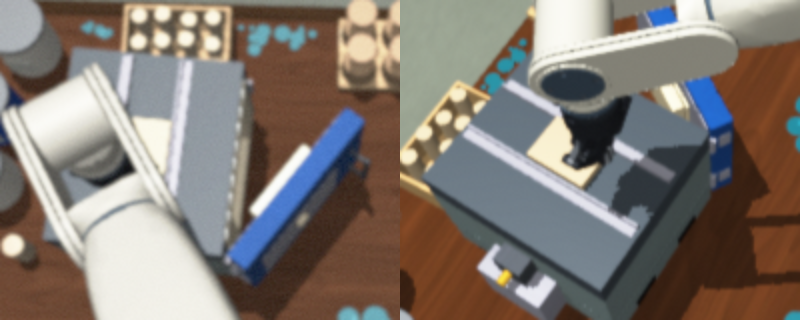

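The picture shows the damper between the rails with the hole covered; it measures 2 mm from the vent centre. Now the door.

Request:
{"fn": "play_rows", "kwargs": {"xyz": [[-0.005,-0.035,0],[-0.01,-0.07,0],[-0.016,-0.105,0],[-0.021,-0.14,0],[-0.026,-0.175,0]], "delta_rot": [[0,0,0],[0,0,0],[0,0,0],[0,0,0],[0,0,0]], "jaw": [0,0,0,0,0]}}

```text
time: 4.37
eef_pos: [0.5326, 0.1583, 0.3379]
tcp_rot: [[-0.998, 0.067, -0.002], [0.067, 0.998, -0.001], [0.002, -0.001, -1.0]]
wrist_force: [-1.0, -0.3, 0.2]
grip_width: -0.002
grip_force: 0.0
```

Request:
{"fn": "play_rows", "kwargs": {"xyz": [[-0.005,-0.035,0],[-0.01,-0.07,0],[-0.016,-0.105,0],[-0.021,-0.14,0],[-0.026,-0.17,0]], "delta_rot": [[0,0,0],[0,0,0],[0,0,0],[0,0,0],[0,0,0]], "jaw": [0,0,0,0,0]}}

```text
time: 4.78
eef_pos: [0.5471, -0.0134, 0.338]
tcp_rot: [[-0.998, 0.068, -0.002], [0.068, 0.998, -0.0], [0.002, -0.0, -1.0]]
wrist_force: [0.2, -0.4, 0.1]
grip_width: 0.003
grip_force: 0.0
```

Request:
{"fn": "play_rows", "kwargs": {"xyz": [[0,0,0],[0,0,0],[0,0,0],[0,0,0],[0,0,0]], "delta_rot": [[0,0,0],[0,0,0],[0,0,0],[0,0,0],[0,0,0]], "jaw": [0,0,0,0,0]}}

```text
time: 5.2
eef_pos: [0.5481, -0.0103, 0.339]
tcp_rot: [[-0.998, 0.066, -0.001], [0.066, 0.998, 0.0], [0.001, 0.0, -1.0]]
wrist_force: [-0.8, -0.2, 1.0]
grip_width: -0.001
grip_force: 0.0
```

Request:
{"fn": "play_rows", "kwargs": {"xyz": [[0,0,0.03],[0,0,0.06],[0,0,0.09],[0,0,0.114],[0,0,0.114]], "delta_rot": [[0,0,0],[0,0,0],[0,0,0],[0,0,0],[0,0,0]], "jaw": [0,0,0,0,0]}}

```text
time: 5.62
eef_pos: [0.5451, -0.0103, 0.2206]
tcp_rot: [[-0.998, 0.066, -0.009], [0.066, 0.998, 0.0], [0.009, -0.0, -1.0]]
wrist_force: [-1.4, 0.3, -0.0]
grip_width: 0.006
grip_force: 0.0
```

Request:
{"fn": "play_rows", "kwargs": {"xyz": [[-0.007,0.01,0],[-0.014,0.02,0],[-0.019,0.029,0],[-0.025,0.036,0],[-0.031,0.043,0]], "delta_rot": [[0,0,0],[0,0,0],[0,0,0],[0,0,0],[0,0,0]], "jaw": [0,0,0,0,0]}}

```text
time: 6.03
eef_pos: [0.584, 0.0305, 0.2274]
tcp_rot: [[-0.998, 0.066, 0.003], [0.066, 0.998, -0.0], [-0.003, -0.0, -1.0]]
wrist_force: [-2.3, -1.0, 5.4]
grip_width: 0.003
grip_force: 3.8
```

Request:
{"fn": "play_rows", "kwargs": {"xyz": [[-0.006,0.006,0],[-0.011,0.012,0],[-0.015,0.017,0],[-0.019,0.024,0],[-0.023,0.031,0]], "delta_rot": [[0,0,0],[0,0,0],[0,0,0],[0,0,0],[0,0,0]], "jaw": [0,0,0,0,0]}}

```text
time: 6.45
eef_pos: [0.6086, 0.0598, 0.2273]
tcp_rot: [[-0.998, 0.067, 0.002], [0.067, 0.998, 0.0], [-0.002, 0.0, -1.0]]
wrist_force: [-2.4, -0.1, 6.4]
grip_width: 0.002
grip_force: 3.0
```

Request:
{"fn": "play_rows", "kwargs": {"xyz": [[-0.005,0.009,0],[-0.01,0.018,0],[-0.015,0.027,0],[-0.019,0.036,0],[-0.023,0.044,0]], "delta_rot": [[0,0,0],[0,0,0],[0,0,0],[0,0,0],[0,0,0]], "jaw": [0,0,0,0,0]}}

```text
time: 6.87
eef_pos: [0.6341, 0.1027, 0.2274]
tcp_rot: [[-0.998, 0.067, 0.002], [0.067, 0.998, 0.001], [-0.002, 0.001, -1.0]]
wrist_force: [-2.9, -1.4, 5.6]
grip_width: -0.002
grip_force: 2.4
```

Request:
{"fn": "play_rows", "kwargs": {"xyz": [[-0.001,0.003,0],[-0.002,0.006,0],[-0.003,0.009,0],[-0.004,0.012,0],[-0.005,0.015,0]], "delta_rot": [[0,0,0],[0,0,0],[0,0,0],[0,0,0],[0,0,0]], "jaw": [0,0,0,0,0]}}

```text
time: 7.28
eef_pos: [0.6392, 0.1158, 0.2262]
tcp_rot: [[-0.998, 0.068, 0.0], [0.068, 0.998, 0.0], [-0.0, 0.0, -1.0]]
wrist_force: [-3.7, -0.9, 7.2]
grip_width: 0.002
grip_force: 3.0
```

```bash
python3 - <<'E'
from h import *
p,d=snapshot("scene");W=pts("scene",d);hsv=cv2.cvtColor(p,cv2.COLOR_RGB2HSV).astype(int);H,S=hsv[...,0],hsv[...,1]
m=(H>100)&(H<125)&(S>120)&(abs(W[...,2]-.266)<.012)&(W[...,0]>.35)
w=ray("scene",big(m)[:,0],.266)[:,:2].astype(np.float32)
r=cv2.minAreaRect(w);print(r,cv2.boxPoints(r));print(get_obs()["eef_pos"],get_obs()["wrist_force"])
E
```

```text
((0.5792956352233887, 0.16122621297836304), (0.0415666401386261, 0.3111923038959503), 83.537841796875) [[0.422349   0.15808682]
 [0.73156404 0.12306307]
 [0.7362423  0.1643656 ]
 [0.42702723 0.19938937]]
[0.63960198 0.11633462 0.22618099] [-0.72067215  0.43459276  1.2110499 ]
```

Request:
{"fn": "play_rows", "kwargs": {"xyz": [[0,0.002,0],[-0.001,0.004,0],[-0.001,0.006,0],[-0.001,0.008,0],[-0.001,0.01,0]], "delta_rot": [[0,0,0],[0,0,0],[0,0,0],[0,0,0],[0,0,0]], "jaw": [0,0,0,0,0]}}

```text
time: 7.75
eef_pos: [0.6415, 0.1239, 0.226]
tcp_rot: [[-0.998, 0.067, 0.001], [0.067, 0.998, -0.003], [-0.002, -0.003, -1.0]]
wrist_force: [-1.0, -16.0, 6.5]
grip_width: 0.0
grip_force: 7.3
```

Request:
{"fn": "play_rows", "kwargs": {"xyz": [[0,0.001,0],[0,0.002,0],[0,0.003,0],[0,0.003,0],[0,0.003,0]], "delta_rot": [[0,0,0],[0,0,0],[0,0,0],[0,0,0],[0,0,0]], "jaw": [0,0,0,0,0]}}

```text
time: 8.17
eef_pos: [0.6416, 0.1244, 0.2262]
tcp_rot: [[-0.998, 0.068, 0.001], [0.068, 0.998, -0.006], [-0.001, -0.006, -1.0]]
wrist_force: [-1.8, -18.9, 9.6]
grip_width: -0.003
grip_force: 8.7
```

Request:
{"fn": "play_rows", "kwargs": {"xyz": [[0,-0.015,0],[0,-0.035,0],[0,-0.06,0],[0,-0.085,-0.01],[0,-0.11,-0.02]], "delta_rot": [[0,0,0],[0,0,0],[0,0,0],[0,0,0],[0,0,0]], "jaw": [0,0,0,0,0]}}

```text
time: 8.58
eef_pos: [0.6326, 0.0178, 0.2442]
tcp_rot: [[-0.998, 0.067, -0.003], [0.067, 0.998, 0.0], [0.003, 0.0, -1.0]]
wrist_force: [0.4, -0.1, 1.2]
grip_width: 0.003
grip_force: 0.0
```

Request:
{"fn": "play_rows", "kwargs": {"xyz": [[0.014,-0.033,0],[0.028,-0.066,0],[0.042,-0.099,0],[0.056,-0.132,0],[0.07,-0.165,0]], "delta_rot": [[0,0,0],[0,0,0],[0,0,0],[0,0,0],[0,0,0]], "jaw": [0,0,0,0,0]}}

```text
time: 9.0
eef_pos: [0.5513, -0.1423, 0.2448]
tcp_rot: [[-0.998, 0.067, -0.001], [0.067, 0.998, 0.001], [0.001, 0.001, -1.0]]
wrist_force: [0.3, -0.6, -0.1]
grip_width: -0.003
grip_force: 0.0
```

Request:
{"fn": "play_rows", "kwargs": {"xyz": [[0.014,-0.033,0],[0.028,-0.066,0],[0.042,-0.099,0],[0.054,-0.132,0],[0.054,-0.153,0]], "delta_rot": [[0,0,0],[0,0,0],[0,0,0],[0,0,0],[0,0,0]], "jaw": [0,0,0,0,0]}}

```text
time: 9.42
eef_pos: [0.4857, -0.2922, 0.2448]
tcp_rot: [[-0.998, 0.069, -0.002], [0.069, 0.998, 0.001], [0.002, 0.001, -1.0]]
wrist_force: [0.2, 0.9, 0.2]
grip_width: -0.003
grip_force: 0.0
```

```bash
python3 - <<'E'
from h import *
im=[]
for n in("scene","top"):
    p,d=snapshot(n); W=pts(n,d);hsv=cv2.cvtColor(p,cv2.COLOR_RGB2HSV).astype(int);H,S,V=hsv[...,0],hsv[...,1],hsv[...,2]
    im.append(p)
    if n=="scene":
        for nm,m,z in(("door",(H>100)&(H<125)&(S>120)&(abs(W[...,2]-.266)<.012)&(W[...,0]>.35),.266),("damper",(W[...,2]>.255)&(W[...,2]<.32)&(W[...,0]>.35)&(H>10)&(H<35)&(S>30)&(V>140),.288)):
            r=cv2.minAreaRect(ray(n,big(m)[:,0],z)[:,:2].astype(np.float32));print(nm,r)
cv2.imwrite("pics/c2.png",np.hstack([cv2.resize(im[0][100:300,180:430],(400,320)),cv2.resize(im[1][80:280,170:420+70],(400,320))])[:,:,::-1])
print(get_obs()["eef_pos"])
E
```

```text
door ((0.5808057188987732, 0.16753177344799042), (0.040819644927978516, 0.31101879477500916), 85.99606323242188)
damper ((0.5750121474266052, 0.35559728741645813), (0.11867046356201172, 0.059829238802194595), 32.007484436035156)
[ 0.48753083 -0.29299463  0.24496181]
```

View pics/c2.png

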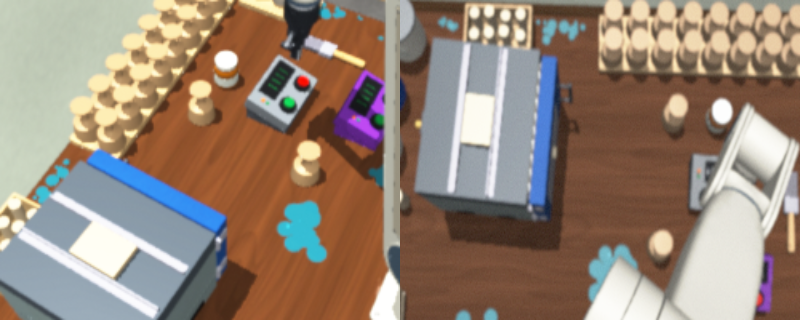

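The picture shows the door flush (86.0°, matching the rails), the damper covering the vent, and the fingertips above the green button of the grey console. Next, press start.

Request:
{"fn": "play_rows", "kwargs": {"xyz": [[0,0,0.035],[0,0,0.07],[0,0,0.105],[0,0,0.135],[0,0,0.15]], "delta_rot": [[0,0,0],[0,0,0],[0,0,0],[0,0,0],[0,0,0]], "jaw": [0,0,0,0,0]}}

```text
time: 9.93
eef_pos: [0.4865, -0.2878, 0.0913]
tcp_rot: [[-0.998, 0.067, -0.005], [0.067, 0.998, 0.004], [0.005, 0.003, -1.0]]
wrist_force: [-0.5, 0.8, -0.2]
grip_width: -0.006
grip_force: 0.0
```

Request:
{"fn": "play_rows", "kwargs": {"xyz": [[0,0,0.004],[0,0,0.008],[0,0,0.012],[0,0,0.016],[0,0,0.02]], "delta_rot": [[0,0,0],[0,0,0],[0,0,0],[0,0,0],[0,0,0]], "jaw": [0,0,0,0,0]}}

```text
time: 10.35
eef_pos: [0.4897, -0.2906, 0.0764]
tcp_rot: [[-0.998, 0.067, 0.003], [0.067, 0.998, -0.001], [-0.003, -0.001, -1.0]]
wrist_force: [1.1, 0.9, 4.5]
grip_width: -0.0
grip_force: 1.7
```

Request:
{"fn": "play_rows", "kwargs": {"xyz": [[0,0,0.002],[0,0,0.004],[0,0,0.005],[0,0,0.006],[0,0,0.006]], "delta_rot": [[0,0,0],[0,0,0],[0,0,0],[0,0,0],[0,0,0]], "jaw": [0,0,0,0,0]}}

```text
time: 10.77
eef_pos: [0.4902, -0.2908, 0.0728]
tcp_rot: [[-0.998, 0.068, 0.004], [0.068, 0.998, -0.002], [-0.004, -0.002, -1.0]]
wrist_force: [-4.8, 5.1, 29.1]
grip_width: 0.002
grip_force: 14.1
```

Request:
{"fn": "play_rows", "kwargs": {"xyz": [[0,0,0.001],[0,0,0.001],[0,0,0.001],[0,0,0.001],[0,0,0.001]], "delta_rot": [[0,0,0],[0,0,0],[0,0,0],[0,0,0],[0,0,0]], "jaw": [0,0,0,0,0]}}

```text
time: 11.18
eef_pos: [0.4903, -0.2908, 0.0725]
tcp_rot: [[-0.998, 0.068, 0.004], [0.068, 0.998, -0.002], [-0.004, -0.002, -1.0]]
wrist_force: [-6.0, 6.8, 35.2]
grip_width: -0.0
grip_force: 17.8
```

```bash
python3 - <<'E'
from h import *
p,d=snapshot("scene")
cv2.imwrite("pics/c3.png",cv2.resize(p[110:210,310:450],(700,500),interpolation=cv2.INTER_CUBIC)[:,:,::-1])
E
```

```text
(no output)
```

View pics/c3.png

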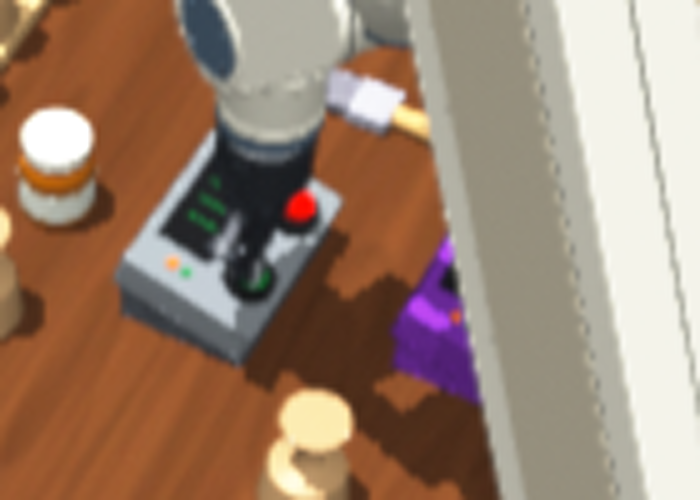

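The fingertips are on the green button (crop 250,280), which is bottomed out at 35 N, and the red button (300,208) is untouched. I'll lift away now.

Request:
{"fn": "play_rows", "kwargs": {"xyz": [[0,0,-0.015],[0,0,-0.04],[0,0,-0.075],[0,0,-0.11],[0,0,-0.14]], "delta_rot": [[0,0,0],[0,0,0],[0,0,0],[0,0,0],[0,0,0]], "jaw": [0,0,0,0,0]}}

```text
time: 11.65
eef_pos: [0.4884, -0.2902, 0.2107]
tcp_rot: [[-0.998, 0.068, 0.001], [0.068, 0.998, -0.001], [-0.001, -0.001, -1.0]]
wrist_force: [0.6, -0.5, 0.3]
grip_width: -0.0
grip_force: 0.0
```

Request:
{"fn": "play_rows", "kwargs": {"xyz": [[0,0,0],[0,0,0],[0,0,0],[0,0,0],[0,0,0]], "delta_rot": [[0,0,0],[0,0,0],[0,0,0],[0,0,0],[0,0,0]], "jaw": [0,0,0,0,0]}}

```text
time: 12.07
eef_pos: [0.4876, -0.2896, 0.2068]
tcp_rot: [[-0.998, 0.067, -0.002], [0.067, 0.998, 0.002], [0.003, 0.001, -1.0]]
wrist_force: [0.1, -0.3, 0.5]
grip_width: -0.003
grip_force: 0.0
```

```bash
python3 - <<'E'
from h import *
p,d=snapshot("scene")
cv2.imwrite("pics/s4.png",p[:,:,::-1])
E
```

```text
(no output)
```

View pics/s4.png

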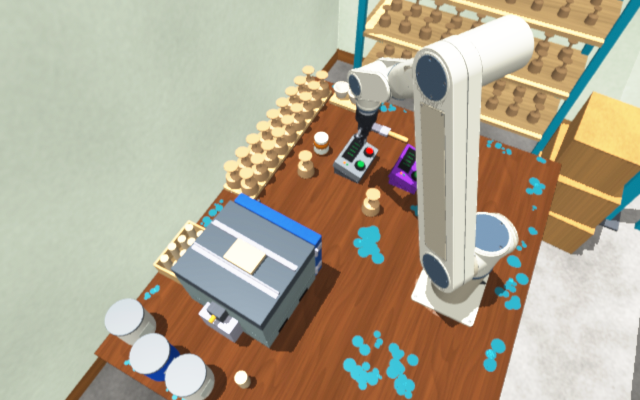

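The door is flush, the damper at (245,256) covers the vent, the arm is clear and nothing else has moved.

```bash
python3 -c "from cell import *; print(job_done())"
```

```text
the job is handed in; nothing more can be done
None
```

The kiln door is fully shut, the damper covers the vent (measured about 2 mm off centre), and the green start button was then pressed until it stopped; nothing else was touched, and the job was handed in at about 12 s.

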